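# Index the banding wheel click by click to the gauge

### The job

The batter bowl on the banding wheel is next to be marked at its pouring lip: with a fingertip against the notched edge of the wheel, flick the wheel round anticlockwise (seen from above), gently, one click at a time and letting it settle in each, until the lip points straight at the pointer of the gauge and the wheel sits in that click, without running past it. Do not spin the wheel, touch the bowl (it is wet) or the gauge, or disturb the pots and tools lying round the wheel; finish with the hand clear.

Things in the scene. Friction and masses are not known exactly. Their poses are not given: they have to be found in the camera images.
- stand: fixed foot of a bench banding wheel (potter's turntable) bolted to the table: dark cast-iron disc 170 mm across with a column. Origin on the table, on the wheel's upright axis of rotation. Its +x axis (level) runs from the wheel's axis towards the gauge, which stands on the side away from the robot.
- gauge: fixed gauge on the foot: an upright steel post 10 mm thick, 152 mm from the wheel's axis and 197 mm high, with a clamp whose thin pointer reaches in over the wheel, 172 mm above the table. Origin and axes are those of the stand. Not to be touched.
- head (a joint): angle of the wheel head, rad, growing anticlockwise seen from above; endless, with 12 click stops at the multiples of 0.5236 (30 degrees). At 0 the bowl's lip is under the gauge's pointer; it starts 2 to 5 clicks short of that (negative). Leaving a stop takes about 2 to 3 N at the edge, easing towards halfway; past halfway the wheel snaps on into the next stop by itself.
- notch (a point): middle of the edge notch in line with the bowl's lip, 103 mm from the axis, 92 mm high. The head: aluminium disc 192 mm across, 84 to 100 mm above the table, with 12 round-ended lobes as thick as the disc, 16 mm wide, reaching to 110 mm from the axis, and 37 mm wide notches between. In any click the notch middles lie at multiples of 30 degrees from the stand's +x axis, lobes halfway between.
- spout (a point): end of the bowl's pouring lip, 68 mm from the wheel's axis, 136 mm above the table; it turns with the wheel
- gauge_tip (a point): tip of the gauge's thin pointer, 73 mm from the wheel's axis, 152 mm above the table; fixed
- bowl: wet grey clay batter bowl, 98 mm across, 36 mm high, stuck on the middle of the wheel head, with a pouring lip on one side (its +x) and a loop handle opposite that reaches 69 mm from the axis; origin under its middle, on the wheel's axis, 100 mm above the table. Not to be touched.
- bat_a: round plaster bat, 124 mm across, 14 mm thick, loose on the table left of the wheel; origin under its centre
- vase_a: small round clay vase, 72 mm across, 70 mm high, standing loose on bat_a; origin under its centre
- bat_b: like bat_a, right of the wheel and farther out
- vase_b: small round clay vase, 80 mm across, 62 mm high, standing loose on bat_b; origin under its centre
- brush: flat glaze brush, 170 mm long, 20 mm high, lying on the table right of the wheel; origin under its middle
- knife: flat wooden modelling knife, 190 mm long, 7 mm high, lying on the table between robot and wheel; origin 75 mm from its blunt end
- looptool: trimming tool, wooden handle and wire loop, 175 mm long, 14 mm high, lying on the table left of the wheel towards the robot; origin near its middle
- waterpot: small open clay water pot, 70 mm across, 62 mm high, on the table beyond the wheel on the left; origin under its centre

How it is judged:
On the way, in this order (a step that is already met when the one before it is completed fails the run):
1. a fingertip pushes against the edge of the wheel head (contact force between the fingers and head above 0.5 N and value of joint head below -0.9 rad), for 0.04 s.
2. the wheel settles in the last click before the gauge (value of joint head between -0.62 and -0.42 rad and velocity of joint head between -0.2 and 0.2 rad/s), for 0.25 s.
At the end, for the whole second after the job is handed in: The wheel rests in the click in which the bowl's lip is under the gauge's pointer (joint head within 0.06 rad of 0, at rest), and every pot, bat and tool is within 15 mm of where it stood, the pots upright (within 0.15 rad) (value of joint head between -0.06 and 0.06 rad and velocity of joint head between -0.05 and 0.05 rad/s and distance of each of bat_a, bat_b, vase_a, vase_b, brush, knife, looptool, waterpot from where it was at the start of the episode below 0.015 m and angle between each of vase_a, vase_b, waterpot's own z axis and vertical below 0.15 rad); the robot touches nothing.
It fails at once if the wheel runs past the gauge's click (more than 0.3 rad beyond) (value of joint head above 0.3 rad).
It fails at once if the wheel is spun (faster than 5 rad/s) (velocity of joint head above 5 rad/s or velocity of joint head below -5 rad/s).
It fails at once if the wheel is handled roughly (over 25 N) (contact force between the fingers and head above 25 N).
It fails at once if the wet bowl (over 0.5 N) or the gauge (over 2 N) is touched (contact force between any of the arm, the fingers and bowl above 0.5 N or contact force between any of the arm, the fingers and gauge above 2 N).
It fails at once if a pot, bat or tool is shifted or lifted (more than 15 mm) (distance of any of bat_a, bat_b, vase_a, vase_b, brush, knife, looptool, waterpot from where it was at the start of the episode above 0.015 m).
It also fails if it takes over 67 s, if anything falls off the work surface, if the arm or the gripper's body presses on something with over 40 N, if the wrist force passes 120 N, or if a joint passes its speed limit or range.

### The arm

A 6-joint arm with a two-finger parallel gripper is mounted at the origin on the work surface. World frame = base frame: x ahead of the robot, y to its left, z up, the work surface at z = 0. Lengths are in m, angles in rad, forces in N, time in s.
With the tool pointing down it reaches from about 0.225 to 0.875 m from the base axis. Payload 3.4 kg.
Tool frame: the origin (TCP) lies midway between the tips of the shut fingers; the grasp point (between the pads) lies 19 mm behind it (manip.grasp_offset is the distance from the TCP to the grasp point, in m); x points along the fingers, y is the direction in which the jaws open and shut, and the axes are right-handed (so a half turn about x gives the same grasp; the last joint's range is limited). The gripper opens to 85 mm and grips with 20 to 120 N. Pads are 22 mm wide; open, the fingers measure 114 mm over their backs; the gripper's body (76 mm by 85 mm) begins 54 mm behind the grasp point. The pads swing forward as they close: fully open they stand 13 mm farther back than shut.
Start: joints at [-1.233, 0.276, 1.505, -0, 1.361, -0.121], TCP at [0.255, -0.516, 0.231] pointing down, gripper open.
Joint ranges: [-2.89, 2.89], [-0.75, 2.08], [0.22, 2.7], [-1.18, 4.32], [0.11, 2.71], [-2.7, 2.7]. Speed limits (rad/s): [2.57, 2.57, 3.14, 3.14, 3.14, 3.14].

### API

Orientations are given as a unit quaternion [w, x, y, z].
In Python, from rig import manip gives the robot as it stands.
- The arm moves only by the shell command python3 -m creep 'ROWS' [OPENING] [FORCE]. ROWS is a JSON object of lists of equal length, an entry for each row: "delta_pos": the shift along the tool's x, y, z in cm, a list of three; "dr": the turn, a rotation vector about the tool's x, y, z in rad, a list of three. In form: {"delta_pos": [[dx, dy, dz], ...], "dr": [[rx, ry, rz], ...]}. A call has 1 to 10 rows; each row is the pose to reach, as a shift and turn from the pose commanded when the call began, along the tool's axes at that moment; what a row does not reach only later rows make up. A row lasts 1/10 s, in which the tool goes at most 50 mm and 8.59 degrees, less where a joint would pass 70% of its speed; a pose out of reach is approached as far as the arm can. A call with a gripper value outside its range is refused whole. OPENING is the opening, from -1 (shut) to 1 (fully open), set as the call begins (- or left out, the last holds). The fingers move at their own pace and stop on an object; FORCE is the grip in N (left out, the last holds). Time passes only in rows, so rows that repeat a pose let the fingers close. It gives the time, the measured TCP pose, the force and the opening at its end, in the units of the state.
- manip.get_state(): the state, without advancing time (a new reading comes with each control period).
- manip.get_image(name): name is "scene" or "top" or "wrist"; returns a dict with "pixels" (384x512x3 uint8, blue, green, red), "depth" (384x512 float32, m along the optical axis (not along the pixel's ray), 0 where there is no reading), "intrinsics" (3x3 intrinsics, pixels), "rvec" (rotation vector, rad) and "tvec" (3), from world to camera coordinates, as OpenCV has them. Camera axes: x right, y down, z forward; pixel columns grow to the right and rows downward; lengths in m; the calibration is good to about 2 mm. The wrist camera is an equidistant fisheye: a pixel r from the principal point sees the ray r / f radians off the axis. A picture is of the moment at which its call begins.
- manip.sign_off(): hands the job in, once; it reports no verdict.
The state is a dict: "clock": time; "qpos": joint angles; "qd": joint speeds; "effort": joint torques, N m; "position": TCP position; "ee_rot": TCP orientation; "contact_force": force on the tool from outside, world axes, zero at the start; "moment": the same for the moment, N m; "width": finger opening in m.
Only numpy, scipy, OpenCV 4.12 (cv2) and the standard library are available. Lean on these libraries where they do the work, as an engineer would, in place of code of your own. Each camera call takes 0.05 s, during which the arm holds its last target. There are 200 camera calls.

## Working session

There is one attempt and no reset: what is moved stays moved. The work goes in short steps, Python scripts to look and compute and a shell command to move; the robot and the scene stay as the last step left them, time stands still between calls to the robot, and variables do not carry over. Pictures are saved under pics/ and viewed, about 8 in all and at most 12, crops included, and the job is handed in when it is done.

```bash
mkdir -p pics; cat > h.py <<'E'
import numpy as np, cv2
from rig import manip
def grab(n):
    im=manip.get_image(n); np.savez(f'pics/{n}.npz',**im); return im
def world(im,u,v,d=None):
    K=np.array(im['intrinsics']);R=cv2.Rodrigues(np.array(im['rvec'],float))[0];t=np.array(im['tvec'],float).ravel()
    z=im['depth'][v,u] if d is None else d
    return R.T@(np.array([(u-K[0,2])/K[0,0]*z,(v-K[1,2])/K[1,1]*z,z])-t)
E
python3 - <<'E'
from h import *
a=grab('top');b=grab('scene')
cv2.imwrite('pics/top1.png',cv2.resize(a['pixels'],(800,600)));cv2.imwrite('pics/scene1.png',cv2.resize(b['pixels'],(800,600)))
s=manip.get_state();print(s)
for i in(a,b):print(i['intrinsics'],i['rvec'],i['tvec'])
E
```

```text
{'clock': 0.1, 'qpos': array([-1.23298655e+00,  2.76508145e-01,  1.50601069e+00,  1.79417061e-05,
        1.36072012e+00, -1.21008762e-01]), 'qd': array([ 0.0027963 , -0.00220092, -0.00205466,  0.00064629, -0.00100819,
        0.00108953]), 'effort': array([ 1.63211513e-03, -4.17698157e+01, -2.46405047e+01, -9.16372778e-05,
        5.73500904e-03,  9.15562964e-06]), 'position': array([ 0.25449708, -0.51507597,  0.23053803]), 'ee_rot': array([-0.16021706, -0.68852448, -0.16137567,  0.68863809]), 'contact_force': array([0.01920188, 0.49020286, 0.571775  ]), 'moment': array([-0.00496718, -0.03194961, -0.01343015]), 'width': 0.08525263774250756}
[[438.68931659   0.         254.26884581]
 [  0.         438.68931659 190.40670876]
 [  0.           0.           1.        ]] [ 2.16242642 -2.10279794  0.19006971] [0.00845535 0.57795952 1.15566824]
[[371.57898224   0.         261.72138498]
 [  0.         371.57898224 194.93641884]
 [  0.           0.           1.        ]] [ 0.81953174  2.37317672 -1.31895524] [ 0.42281377 -0.1037445   1.1886805 ]
```

View pics/top1.png

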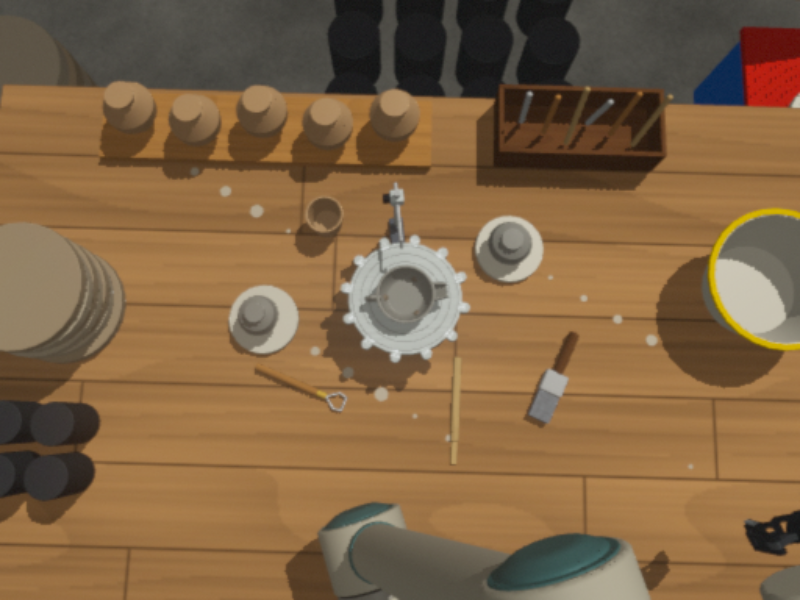

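View pics/scene1.png

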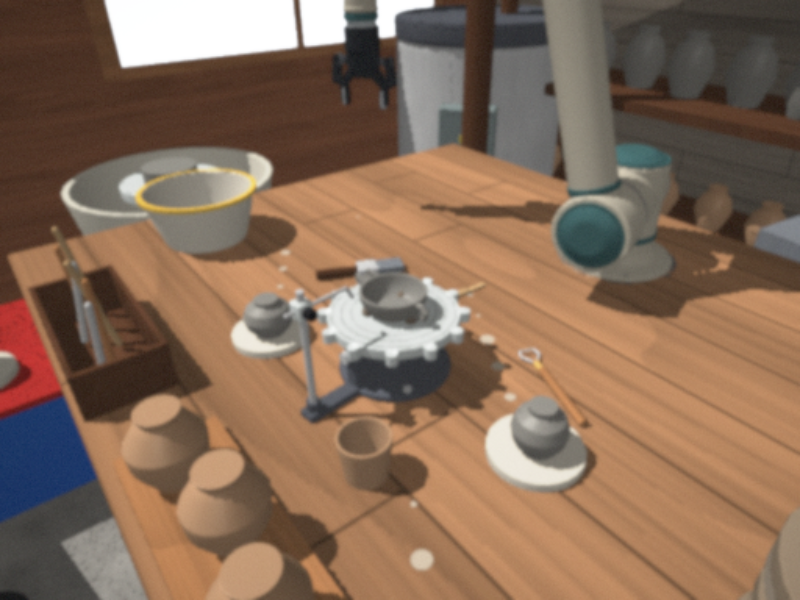

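```bash
python3 - <<'E'
from h import *
a=dict(np.load('pics/top.npz'))
cv2.imwrite('pics/crop1.png',cv2.resize(a['pixels'][110:240,200:320],None,fx=4.6,fy=4.6,interpolation=cv2.INTER_CUBIC))
d=a['depth'];P=np.array([[world(a,u,v) for u in range(512)] for v in range(384)]);np.save('pics/P.npy',P)
# disc fit
w=P[130:235,210:305].reshape(-1,3);m=(w[:,2]>.085)&(w[:,2]<.11);p=w[m]
print('disc z',np.median(p[:,2]),len(p))
c,r=cv2.minEnclosingCircle(p[:,:2].astype(np.float32));print(c,r)
c=np.array(c)
# lobe phase
q=p[:,:2]-c;rr=np.hypot(*q.T);k=rr>.1;an=np.arctan2(q[k,1],q[k,0]);print('lobe phase deg',np.degrees(np.angle(np.exp(12j*an).mean()))/12, abs(np.exp(12j*an).mean()),k.sum())
# tall things near
w=P[100:175,235:275].reshape(-1,3);g=w[(w[:,2]>.15)];print('gauge tall',g[np.argsort(g[:,0])][[0,len(g)//2,-1]]); print(g[g[:,2]>.185].mean(0))
for n,(u,v) in dict(bowl=(260,190),vasa=(165,201),batA=(150,205),vasb=(327,155),batB=(339,165),brush=(350,258),brushtop=(366,217),knifetop=(292,230),knifebot=(290,295),loop1=(165,237),loop2=(215,257),pot=(207,130)).items():print(n,P[v,u].round(3))
E
```

```text
disc z 0.10053403645150173 3739
(0.5910812616348267, 0.01304949913173914) 0.12986765801906586
lobe phase deg 8.182067657703497 0.021684757873561698 660
gauge tall [[0.36947038 0.02703662 1.23791698]
 [0.71207238 0.03488557 0.18469553]
 [0.74493812 0.03579413 0.17300341]]
[0.60229483 0.02961742 0.54039801]
bowl [0.57  0.01  0.103]
vasa [0.537 0.262 0.079]
batA [0.534 0.317 0.013]
vasb [ 0.676 -0.171  0.078]
batB [ 0.665 -0.217  0.012]
brush [ 0.402 -0.244  0.017]
brushtop [ 0.517 -0.29   0.018]
knifetop [ 0.475 -0.084  0.007]
knifebot [ 0.297 -0.082 -0.   ]
loop1 [0.446 0.27  0.009]
loop2 [0.395 0.129 0.003]
pot [0.751 0.164 0.036]
```

View pics/crop1.png

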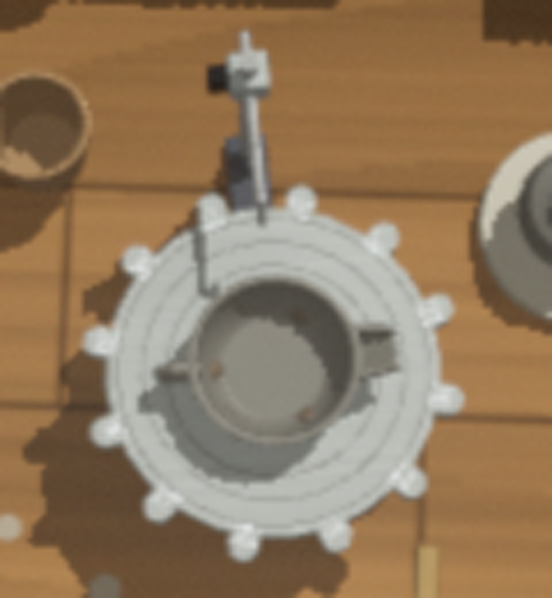

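```bash
cat >> h.py <<'E'
def atz(im,u,v,z):
    p0=world(im,u,v,.5);p1=world(im,u,v,1.5);return p0+(p1-p0)*(z-p0[2])/(p1[2]-p0[2])
E
python3 - <<'E'
from h import *
a=dict(np.load('pics/top.npz'))
L=[(212,207),(302,200),(383,237),(437,308),(448,398),(411,481),(337,535),(243,544),(160,507),(106,431),(99,342),(138,262)]
q=np.array([atz(a,200+x/4.6-.4,110+y/4.6-.4,.1)[:2] for x,y in L])
c=q.mean(0);d=q-c;print(c,np.hypot(*d.T).round(4));an=np.degrees(np.arctan2(d[:,1],d[:,0]));print(an.round(1))
print('phase',np.degrees(np.angle(np.exp(12j*np.radians(an)).mean()))/12)
for n,x,y,z in(('tip',262,220,.152),('post',245,45,.197),('lip',395,350,.136),('handle',160,372,.125)):
    p=atz(a,200+x/4.6-.4,110+y/4.6-.4,z)[:2];e=p-c;print(n,p,np.hypot(*e),np.degrees(np.arctan2(e[1],e[0])))
R=cv2.Rodrigues(a['rvec'])[0];print('cam',-R.T@a['tvec'])
from scipy.spatial.transform import Rotation as S
w,x,y,z=manip.get_state()['ee_rot'];print(S.from_quat([x,y,z,w]).as_matrix().round(3))
E
```

```text
[0.57030181 0.01239045] [0.1022 0.1016 0.1009 0.1012 0.1013 0.101  0.1013 0.1013 0.1017 0.1016
 0.1011 0.1002]
[  21.8   -8.1  -37.7  -67.5  -97.7 -127.8 -157.7  171.8  142.5  112.1
   82.5   52.6]
phase -7.764608905661437
tip [0.64506289 0.02132631] 0.07529322279644995 6.815967092282221
post [0.73036598 0.03328904] 0.16142270789270588 7.438676981409958
lip [ 0.57698473 -0.05460385] 0.06732680150001984 -84.30339007052716
handle [0.56276408 0.07593794] 0.06399297455159918 96.76456714516696
cam [0.36947038 0.02703662 1.23791698]
[[-0.001  0.443 -0.897]
 [ 0.002 -0.897 -0.443]
 [-1.    -0.002 -0.   ]]
```

```bash
cat >> h.py <<'E'
from scipy.spatial.transform import Rotation as S
C=np.array([.5703,.0124])
def rows(T):
    """T: (stand angle deg, radius, z); tool y kept pointing to the axis, tool down"""
    s=manip.get_state();w,x,y,z=s['ee_rot'];R=S.from_quat([x,y,z,w])
    for a,r,h in T:
        t=np.radians(a+7.2);u=np.array([np.cos(t),np.sin(t),0]);p=np.r_[C+r*u[:2],h]
        Y=-u;X=np.array([0,0,-1.]);G=S.from_matrix(np.c_[X,Y,np.cross(X,Y)])
        print(a,p.round(3),(R.inv().apply(p-s['position'])*100).round(2),(R.inv()*G).as_rotvec().round(3))
E
python3 -c "
from h import *
rows([(150,.1135,.2),(150,.15,.2)])"
```

```text
150 [0.466 0.056 0.2  ] [  3.13 -41.88 -44.24] [-0.714 -0.001  0.001]
150 [0.432 0.071 0.2  ] [  3.14 -44.64 -41.85] [-0.714 -0.001  0.001]
```

Move first to 150 mm radius (outside the wheel), fingers shut, at 0.2 height.

```bash
python3 -m creep '{"delta_pos":[[3.1,-44.6,-41.9],[3.1,-44.6,-41.9],[3.1,-44.6,-41.9],[3.1,-44.6,-41.9],[3.1,-44.6,-41.9],[3.1,-44.6,-41.9],[3.1,-44.6,-41.9],[3.1,-44.6,-41.9],[3.1,-44.6,-41.9],[3.1,-44.6,-41.9]],"dr":[[-0.714,0,0],[-0.714,0,0],[-0.714,0,0],[-0.714,0,0],[-0.714,0,0],[-0.714,0,0],[-0.714,0,0],[-0.714,0,0],[-0.714,0,0],[-0.714,0,0]]}' -1 20
python3 -c "
from h import *
rows([(150,.15,.2),(150,.15,.11),(150,.1135,.11)])"
```

```text
clock: 1.1
position: [0.4, -0.0358, 0.2059]
ee_rot: [0.391, 0.589, 0.391, -0.589]
contact_force: [0.9, 0.0, 0.2]
width: 0.0001
150 [0.432 0.071 0.2  ] [  0.59  -1.17 -11.05] [-0.     0.    -0.001]
150 [0.432 0.071 0.11 ] [  9.59  -1.18 -11.05] [-0.     0.    -0.001]
150 [0.466 0.056 0.11 ] [  9.59   2.47 -11.05] [-0.     0.    -0.001]
```

```bash
python3 -m creep '{"delta_pos":[[0.6,-1.2,-5],[0.6,-1.2,-11],[0.6,-1.2,-11],[5,-1.2,-11],[9.6,-1.2,-11],[9.6,-1.2,-11],[9.6,-1.2,-11]],"dr":[[0,0,0],[0,0,0],[0,0,0],[0,0,0],[0,0,0],[0,0,0],[0,0,0]]}'
python3 - <<'E'
from h import *
rows([(150,.1135,.11),(150,.1135,.086)])
b=grab('scene');w=grab('wrist');a=grab('top')
o=np.zeros((600,800,3),np.uint8)
o[:300,:400]=cv2.resize(b['pixels'][160:280,190:350],(400,300),interpolation=2)
o[:300,400:]=cv2.resize(a['pixels'][150:240,190:310],(400,300),interpolation=2)
o[300:,:400]=cv2.resize(w['pixels'],(400,300))
cv2.imwrite('pics/m1.png',o)
E
```

```text
clock: 1.8
position: [0.4313, 0.0677, 0.1101]
ee_rot: [-0.391, -0.588, -0.391, 0.59]
contact_force: [0.4, 0.8, 0.7]
width: 0.0004
150 [0.466 0.056 0.11 ] [ 0.    3.61 -0.29] [-0.001  0.001  0.002]
150 [0.466 0.056 0.086] [ 2.4   3.61 -0.29] [-0.001  0.001  0.002]
```

View pics/m1.png

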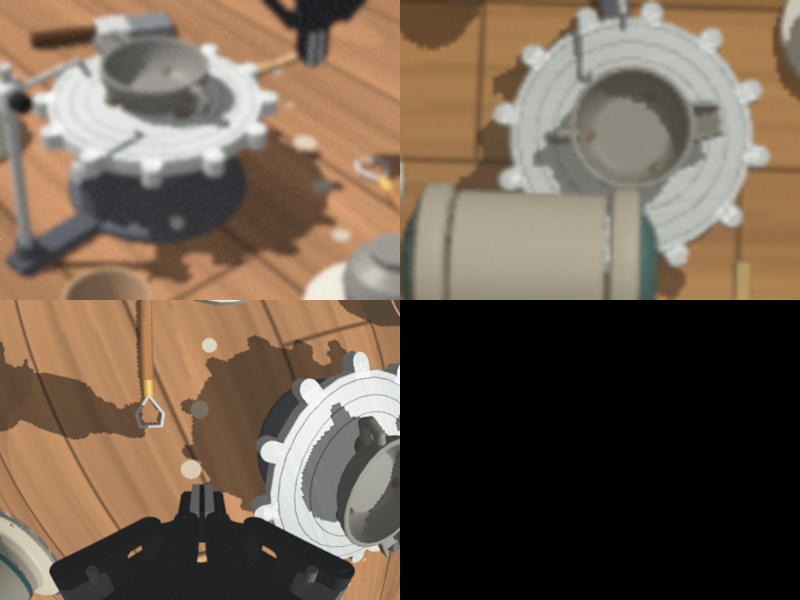

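```bash
python3 - <<'E'
from h import *
w=dict(np.load('pics/wrist.npz'));K=w['intrinsics'];print(K[0],w['rvec'],w['tvec'])
R=cv2.Rodrigues(w['rvec'])[0]
v,u=np.mgrid[0:384,0:512];dx,dy=u-K[0,2],v-K[1,2];r=np.hypot(dx,dy)+1e-9;th=r/K[0,0]
z=w['depth'];P=np.stack([np.tan(th)*dx/r*z,np.tan(th)*dy/r*z,z],-1)
P=(P-w['tvec'])@R
s=manip.get_state();q=s['ee_rot'];T=S.from_quat([q[1],q[2],q[3],q[0]]).inv().apply((P-s['position']).reshape(-1,3)).reshape(P.shape)*1000
for x0 in range(-70,12,6):
    m=(T[...,0]>x0)&(T[...,0]<x0+6)&(abs(T[...,1])<60)&(abs(T[...,2])<60)&(z>0)
    if m.any(): t=T[m];print(x0,m.sum(),t.min(0).round(1),t.max(0).round(1))
E
```

```text
[297.31863964   0.         258.20137288] [-2.77828963  0.56293796  0.08570921] [-0.37173073  0.21660623  0.33585813]
-70 2666 [-70.  -50.5 -17.7] [-64.   47.5  10.2]
-64 1880 [-64.  -45.9 -16.2] [-58.   43.9   9.8]
-58 3343 [-58.  -41.6 -13.6] [-52.   38.8  11. ]
-52 1741 [-52.  -36.5 -14.2] [-46.   34.   12.2]
-46 794 [-46.  -31.1 -14. ] [-40.   28.9   9.4]
-40 560 [-40.  -17.8 -12. ] [-34.   14.7  12.2]
-34 330 [-34.  -15.1 -11.5] [-28.   12.1  -5.6]
-28 388 [-28.  -15.3 -11.2] [-22.   12.   -5.3]
-22 333 [-22.  -15.3 -11.1] [-16.   11.9  -5.5]
-16 324 [-16.  -15.1 -11.3] [-10.   12.   -5.5]
-10 217 [-10.  -14.4 -11.3] [-4.  10.9 -5.7]
-4 31 [ -4.   -7.9 -10.7] [-1.5  5.  -9.8]
8 2200 [ 10.1  40.1 -42.2] [14.  60.  36.7]
```

```bash
python3 -m creep '{"delta_pos":[[1,0,-0.3],[2.6,0,-0.3],[2.6,0,-0.3],[2.6,1.5,-0.3],[2.6,3,-0.3],[2.6,3.7,-0.3],[2.6,3.7,-0.3],[2.6,3.7,-0.3]],"dr":[[0,0,0],[0,0,0],[0,0,0],[0,0,0],[0,0,0],[0,0,0],[0,0,0],[0,0,0]]}'
python3 - <<'E'
from h import *
rows([(150+3*i,.1125,.084) for i in range(11)])
b=grab('scene');w=grab('wrist')
o=np.zeros((400,800,3),np.uint8)
o[:300,:400]=cv2.resize(b['pixels'][160:280,190:350],(400,300),interpolation=2)
o[:,400:]=cv2.resize(w['pixels'][200:384,200:384],(400,400),interpolation=2)
cv2.imwrite('pics/m2.png',o)
E
```

```text
clock: 2.75
position: [0.4673, 0.0564, 0.084]
ee_rot: [0.391, 0.589, 0.391, -0.589]
contact_force: [0.3, -0.1, -0.9]
width: -0.0002
150 [0.467 0.056 0.084] [ 0.   -0.05  0.06] [-0.  0. -0.]
153 [0.464 0.051 0.084] [ 0.   -0.04  0.65] [-0.053  0.    -0.   ]
156 [0.463 0.045 0.084] [0.   0.01 1.24] [-0.105  0.    -0.   ]
159 [0.461 0.039 0.084] [0.   0.09 1.82] [-0.158  0.    -0.   ]
162 [0.46  0.033 0.084] [0.   0.19 2.4 ] [-0.21  0.   -0.  ]
165 [0.459 0.028 0.084] [0.   0.33 2.97] [-0.262  0.    -0.   ]
168 [0.458 0.022 0.084] [0.   0.5  3.54] [-0.315  0.    -0.   ]
171 [0.458 0.016 0.084] [0.   0.7  4.09] [-0.367  0.    -0.   ]
174 [0.458 0.01  0.084] [0.   0.92 4.64] [-0.419  0.    -0.   ]
177 [0.458 0.004 0.084] [0.   1.18 5.17] [-0.472  0.    -0.   ]
180 [ 0.459 -0.002  0.084] [0.   1.46 5.69] [-0.524  0.    -0.   ]
```

View pics/m2.png

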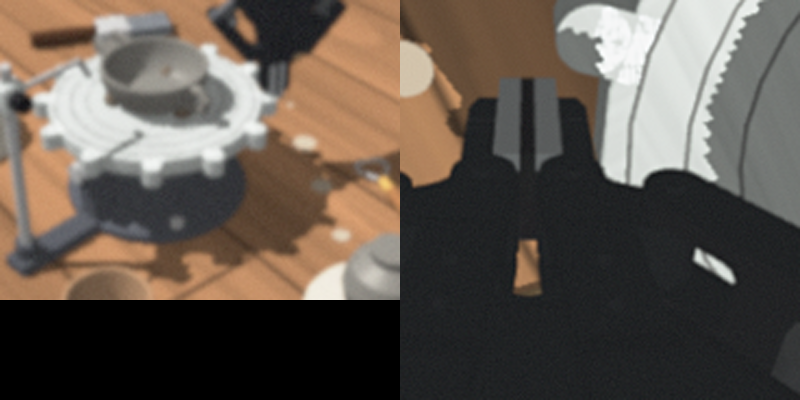

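```bash
python3 -m creep '{"delta_pos":[[0,-0.05,0.35],[0,-0.04,0.65],[0,-0.02,0.95],[0,0.01,1.24],[0,0.05,1.53],[0,0.09,1.82],[0,0.14,2.1],[0,0.19,2.4],[0,0.19,2.4]],"dr":[[-0.026,0,0],[-0.053,0,0],[-0.079,0,0],[-0.105,0,0],[-0.131,0,0],[-0.158,0,0],[-0.184,0,0],[-0.21,0,0],[-0.21,0,0]]}'
python3 - <<'E'
from h import *
rows([(162+2*i,.1125,.084) for i in range(10)])
E
```

```text
clock: 3.75
position: [0.4588, 0.034, 0.084]
ee_rot: [0.451, 0.545, 0.451, -0.545]
contact_force: [0.2, 0.4, -0.2]
width: 0.0002
162 [0.46  0.033 0.084] [0.   0.1  0.03] [ 0. -0.  0.]
164 [0.459 0.03  0.084] [0.   0.11 0.43] [-0.035 -0.     0.   ]
166 [0.459 0.026 0.084] [0.   0.13 0.82] [-0.07 -0.    0.  ]
168 [0.458 0.022 0.084] [0.   0.16 1.21] [-0.104 -0.     0.   ]
170 [0.458 0.018 0.084] [0.   0.21 1.6 ] [-0.139 -0.     0.   ]
172 [0.458 0.014 0.084] [0.   0.27 1.99] [-0.174 -0.     0.   ]
174 [0.458 0.01  0.084] [0.   0.35 2.37] [-0.209 -0.     0.   ]
176 [0.458 0.006 0.084] [0.   0.44 2.76] [-0.244 -0.     0.   ]
178 [0.458 0.002 0.084] [0.   0.54 3.14] [-0.279 -0.     0.   ]
180 [ 0.459 -0.002  0.084] [0.   0.65 3.51] [-0.314 -0.     0.   ]
```

```bash
cat >> h.py <<'E'
def phase(im=None):
    """wheel angle mod 30 deg rel. to click, from lobe occupancy at r=104 in the top view"""
    if im is None: im=manip.get_image('top')
    R=cv2.Rodrigues(np.array(im['rvec'],float))[0];t=np.array(im['tvec'],float).ravel();K=np.array(im['intrinsics'])
    A=np.radians(np.arange(-100,61,.25)+7.2);o=np.zeros(len(A))
    for r in(.101,.103,.105):
        p=np.c_[C[0]+r*np.cos(A),C[1]+r*np.sin(A),0*A+.1]@R.T+t
        u=p[:,0]/p[:,2]*K[0,0]+K[0,2];v=p[:,1]/p[:,2]*K[1,1]+K[1,2]
        d=cv2.remap(im['depth'].astype(np.float32),u[:,None].astype(np.float32),v[:,None].astype(np.float32),1).ravel()
        o+=(abs(d-p[:,2])<.015)
    a=np.arange(-100,61,.25);k=(a>=-95)&(a<25)
    return (np.degrees(np.angle((o*np.exp(12j*np.radians(a)))[k].sum()))/12-15)%30,o[k].mean()
E
python3 - <<'E'
from h import *
print('before',phase(dict(np.load('pics/top.npz'))));print('now',phase())
E
```

```text
before (np.float64(29.586115064303), np.float64(0.7604166666666666))
now (np.float64(5.32264157756012), np.float64(0.7708333333333334))
```

```bash
python3 -m creep '{"delta_pos":[[0,0.06,0.43],[0,0.08,0.82],[0,0.12,1.21],[0,0.17,1.6],[0,0.24,1.99],[0,0.32,2.37],[0,0.42,2.76],[0,0.52,3.14],[0,0.63,3.51],[0,0.63,3.51]],"dr":[[-0.035,0,0],[-0.07,0,0],[-0.104,0,0],[-0.139,0,0],[-0.174,0,0],[-0.209,0,0],[-0.244,0,0],[-0.279,0,0],[-0.314,0,0],[-0.314,0,0]]}'
python3 - <<'E'
from h import *
print(phase())
rows([(180,.1125,.084)])
w=manip.get_image('wrist');a=manip.get_image('top')
o=np.zeros((400,800,3),np.uint8)
o[:300,:400]=cv2.resize(a['pixels'][150:240,190:310],(400,300),interpolation=2)
o[:,400:]=cv2.resize(w['pixels'][200:384,200:384],(400,400),interpolation=2)
cv2.imwrite('pics/m3.png',o)
E
```

```text
clock: 4.8
position: [0.4591, -0.0022, 0.0841]
ee_rot: [0.531, 0.468, 0.53, -0.468]
contact_force: [-0.6, 0.6, 0.4]
width: -0.0001
(np.float64(29.631053340278683), np.float64(0.7916666666666666))
180 [ 0.459 -0.002  0.084] [ 0.   -0.02 -0.03] [-0.001  0.    -0.   ]
```

View pics/m3.png

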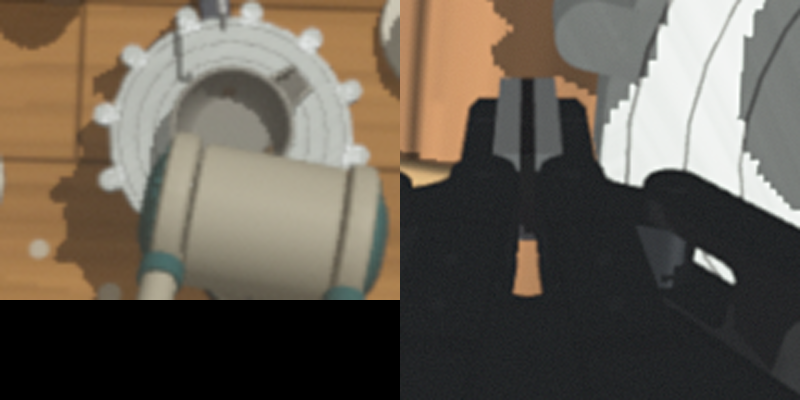

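```bash
python3 -m creep '{"delta_pos":[[0,0.01,0.59],[0,0.03,0.99],[0,0.06,1.38],[0,0.11,1.75],[0,0.17,2.14],[0,0.25,2.52],[0,0.25,2.52]],"dr":[[-0.053,0,0],[-0.087,0,0],[-0.122,0,0],[-0.157,0,0],[-0.192,0,0],[-0.227,0,0],[-0.227,0,0]]}'
python3 - <<'E'
from h import *
print(phase());rows([(193+2*i,.1125,.084) for i in range(9)]+[(210,.1125,.084)])
E
```

```text
clock: 5.65
position: [0.4641, -0.0265, 0.0838]
ee_rot: [0.58, 0.404, 0.58, -0.405]
contact_force: [-1.0, 1.7, 0.5]
width: -0.0002
(np.float64(6.857404005522639), np.float64(0.8083333333333333))
193 [ 0.465 -0.026  0.084] [-0.01  0.06  0.04] [-0.001 -0.001  0.001]
195 [ 0.466 -0.03   0.084] [-0.02  0.06  0.43] [-0.036 -0.001  0.001]
197 [ 0.468 -0.034  0.084] [-0.02  0.08  0.82] [-0.071 -0.001  0.001]
199 [ 0.469 -0.037  0.084] [-0.02  0.12  1.21] [-0.105 -0.001  0.001]
201 [ 0.471 -0.041  0.084] [-0.02  0.17  1.6 ] [-0.14  -0.001  0.001]
203 [ 0.473 -0.044  0.084] [-0.02  0.23  1.99] [-0.175 -0.001  0.001]
205 [ 0.475 -0.048  0.084] [-0.02  0.3   2.37] [-0.21  -0.001  0.001]
207 [ 0.477 -0.051  0.084] [-0.02  0.39  2.76] [-0.245 -0.001  0.001]
209 [ 0.48  -0.054  0.084] [-0.02  0.49  3.14] [-0.28  -0.001  0.001]
210 [ 0.481 -0.056  0.084] [-0.02  0.55  3.32] [-0.297 -0.001  0.001]
```

```bash
python3 -m creep '{"delta_pos":[[0,0.04,0.43],[0,0.06,0.82],[0,0.09,1.21],[0,0.14,1.6],[0,0.2,1.99],[0,0.28,2.37],[0,0.37,2.76],[0,0.47,3.14],[0,0.52,3.32],[0,0.52,3.32]],"dr":[[-0.035,0,0],[-0.07,0,0],[-0.105,0,0],[-0.14,0,0],[-0.175,0,0],[-0.21,0,0],[-0.245,0,0],[-0.28,0,0],[-0.297,0,0],[-0.297,0,0]]}'
python3 -m creep '{"delta_pos":[[0,0,0],[0,0,0],[0,0,0],[0,0,0],[0,0,0],[0,0,0]],"dr":[[0,0,0],[0,0,0],[0,0,0],[0,0,0],[0,0,0],[0,0,0]]}'
python3 - <<'E'
from h import *
print(phase());rows([(210,.1125,.084),(225,.1125,.084)])
w=manip.get_image('wrist');a=manip.get_image('top')
o=np.zeros((400,800,3),np.uint8)
o[:300,:400]=cv2.resize(a['pixels'][150:240,190:310],(400,300),interpolation=2)
o[:,400:]=cv2.resize(w['pixels'][200:384,200:384],(400,400),interpolation=2)
cv2.imwrite('pics/m4.png',o)
E
```

```text
clock: 6.7
position: [0.4813, -0.056, 0.084]
ee_rot: [0.634, 0.314, 0.633, -0.314]
contact_force: [0.1, 0.6, 0.3]
width: 0.0001
clock: 7.3
position: [0.4809, -0.0559, 0.084]
ee_rot: [0.634, 0.314, 0.633, -0.314]
contact_force: [1.1, 0.1, -0.0]
width: -0.0002
(np.float64(29.543688053016922), np.float64(0.8104166666666667))
210 [ 0.481 -0.056  0.084] [-0.   -0.   -0.04] [0.001 0.    0.   ]
225 [ 0.501 -0.076  0.084] [0.   0.38 2.87] [-0.261  0.     0.   ]
```

View pics/m4.png

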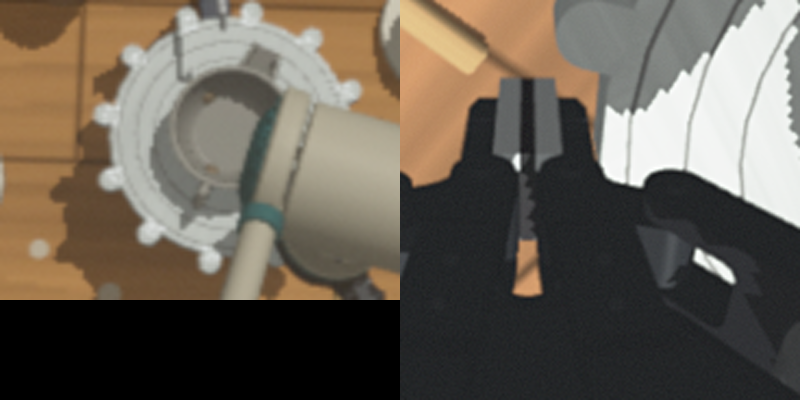

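```bash
python3 -m creep '{"delta_pos":[[0,0.01,0.59],[0,0.03,0.99],[0,0.06,1.38],[0,0.11,1.75],[0,0.17,2.14],[0,0.25,2.52],[0,0.25,2.52]],"dr":[[-0.053,0,0],[-0.087,0,0],[-0.122,0,0],[-0.157,0,0],[-0.192,0,0],[-0.227,0,0],[-0.227,0,0]]}'
python3 - <<'E'
from h import *
print(phase());rows([(223,.1125,.084),(225,.1125,.084),(240,.1125,.084)])
E
```

```text
clock: 8.15
position: [0.4979, -0.0747, 0.0838]
ee_rot: [0.665, 0.24, 0.665, -0.241]
contact_force: [-0.9, 0.3, 0.9]
width: -0.0003
(np.float64(6.818821056024333), np.float64(0.5645833333333333))
223 [ 0.498 -0.074  0.084] [-0.02  0.07  0.01] [-0.    -0.001  0.001]
225 [ 0.501 -0.076  0.084] [-0.02  0.08  0.41] [-0.035 -0.001  0.001]
240 [ 0.527 -0.091  0.084] [-0.02  0.56  3.3 ] [-0.297 -0.001  0.001]
```

```bash
python3 -m creep '{"delta_pos":[[0,0.04,0.43],[0,0.06,0.82],[0,0.09,1.21],[0,0.14,1.6],[0,0.2,1.99],[0,0.28,2.37],[0,0.37,2.76],[0,0.47,3.14],[0,0.52,3.32],[0,0.52,3.32]],"dr":[[-0.035,0,0],[-0.07,0,0],[-0.105,0,0],[-0.14,0,0],[-0.175,0,0],[-0.21,0,0],[-0.245,0,0],[-0.28,0,0],[-0.297,0,0],[-0.297,0,0]]}'
python3 -m creep '{"delta_pos":[[0,0,0],[0,0,0],[0,0,0],[0,0,0],[0,0,0],[0,-1.5,0],[0,-3,0],[-2,-5,0],[-6,-7,0],[-6,-7,0]],"dr":[[0,0,0],[0,0,0],[0,0,0],[0,0,0],[0,0,0],[0,0,0],[0,0,0],[0,0,0],[0,0,0],[0,0,0]]}'
python3 -m creep '{"delta_pos":[[-4,-3,0],[-8,-8,0],[-8,-14,0],[-8,-18,0],[-8,-18,0],[-8,-18,0],[-8,-18,0],[-8,-18,0],[-8,-18,0]],"dr":[[0,0,0],[0,0,0],[0,0,0],[0,0,0],[0,0,0],[0,0,0],[0,0,0],[0,0,0],[0,0,0]]}'
python3 - <<'E'
from h import *
a=manip.get_image('top');print(phase(a))
cv2.imwrite('pics/m5.png',cv2.resize(a['pixels'][100:310,130:410],(800,600),interpolation=2))
E
```

```text
clock: 9.2
position: [0.5274, -0.0918, 0.084]
ee_rot: [0.693, 0.14, 0.693, -0.14]
contact_force: [0.2, 0.7, -0.6]
width: -0.0002
clock: 10.2
position: [0.5019, -0.1609, 0.1486]
ee_rot: [0.696, 0.139, 0.69, -0.142]
contact_force: [0.6, -1.3, 0.5]
width: 0.0002
clock: 11.1
position: [0.4309, -0.3209, 0.2238]
ee_rot: [0.693, 0.139, 0.693, -0.138]
contact_force: [0.4, 0.1, -0.4]
width: -0.0001
(np.float64(29.54671221055925), np.float64(0.8104166666666667))
```

View pics/m5.png

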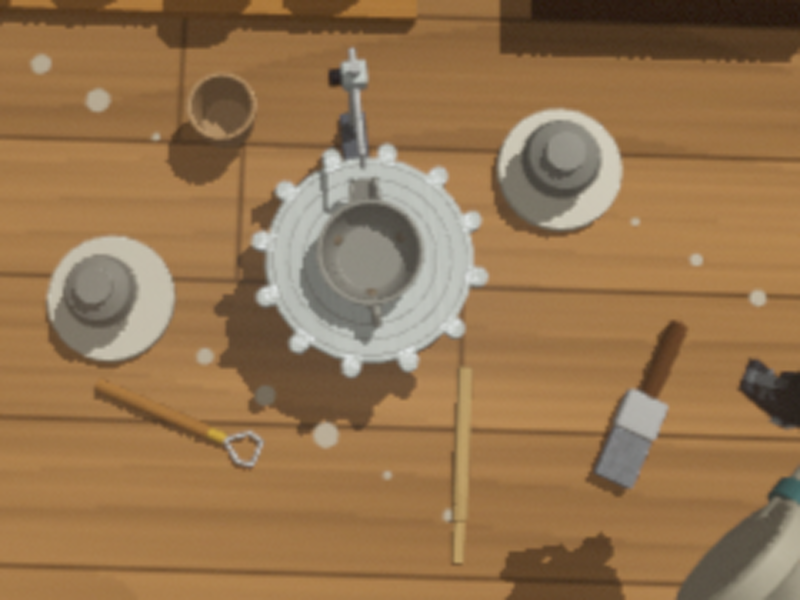

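The lip (363,185) sits right under the pointer tip (363,165), with the handle opposite. The tools and pots look unmoved and the hand is clear, so I'm handing in.

```bash
python3 -c "
from rig import manip
print(manip.sign_off())"
```

```text
the job is handed in; nothing more can be done
None
```

The wheel is now in the click where the bowl's lip points straight at the gauge pointer, and I have handed the job in. The sign-off reported no verdict.

**What I did:** The lip started three clicks short of the pointer. I put the shut fingertips into an edge notch on the robot's side and followed the rim anticlockwise one click at a time. The wheel settled after each click, including a pause of about 0.6 s in the last click before the gauge. Then I withdrew the hand radially and lifted it clear.

**Last checks:**
- **Wheel position:** in the final top view the lip lies under the pointer tip. The measured lobe phase is 29.55°, against 29.59° at the start, which puts the wheel within about 0.1° of a click.
- **Forces:** wrist force readings at the end of each move stayed around 2 N or less. Peaks between readings were not logged.
- **Pots, bats and tools:** they look unmoved by eye in the top view; I did not measure them individually.

No check failed or disagreed.

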